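# Tip two cartridges to read their foot marks and load them

## Robot

A 6-joint arm with a two-finger parallel gripper is mounted at the origin on a cart in front of the work surface, level with it; the furniture and walls round the work are solid. World frame = base frame: x ahead of the robot, y to its left, z up, the work surface at z = 0. Lengths are in m, angles in rad, forces in N, time in s.
With the tool pointing down it reaches from about 0.3 to 0.875 m from the base axis. Payload 6.4 kg.
Tool frame: the origin (TCP) lies midway between the tips of the shut fingers; the grasp point (between the pads) lies ctrl.grip_depth behind it (ctrl.grip_depth is the distance from the TCP to the grasp point, in m); x points along the fingers, y is the direction in which the jaws open and shut, and the axes are right-handed (so a half turn about x gives the same grasp; the last joint's range is limited). The gripper opens to 85 mm and grips with 20 to 120 N. Pads are 22 mm wide; open, the fingers measure 114 mm over their backs; the gripper's body (76 mm by 85 mm) begins 54 mm behind the grasp point. The pads swing forward as they close: fully open they stand 13 mm farther back than shut.
Start: joints at [-1.379, 0.181, 1.607, -0, 1.354, -0.206], TCP at [0.223, -0.53, 0.231] pointing down, gripper open.
Joint ranges: [-2.99, 2.99], [-0.89, 2.07], [0.3, 2.58], [-1.14, 4.28], [0, 2.63], [-3.12, 3.12]. Speed limits (rad/s): [2.57, 2.57, 3.01, 3.14, 3.14, 3.14].

## Interface

Orientations are given as a unit quaternion [w, x, y, z].
In Python, from bench import ctrl gives the robot as it stands.
- The arm moves only by the shell command python3 -m creep 'ROWS'. ROWS is text: rows parted by semicolons, each of 7 numbers parted by spaces: the opening, from 0 (shut) to 1 (fully open), then the shift along the tool's x, y, z in cm, then the turn, a rotation vector about the tool's x, y, z in rad. In form: claw x y z ax ay az; .... A call has 1 to 10 rows; each row shifts and turns the pose as measured when the row begins, along the tool's axes as they then stand; what a row does not reach is not made up. A row lasts 1/8 s, in which the tool goes at most 62.5 mm and 10.7 degrees, less where a joint would pass 70% of its speed; a pose out of reach is approached as far as the arm can. A call with a gripper value outside its range is refused whole. The fingers move at their own pace and stop on an object; the grip force is fixed at half the most. Time passes only in rows, so rows that do not move let the fingers close. It gives the time, the measured TCP pose, the force and the opening at its end, in the units of the state.
- ctrl.get_obs(): the state, without advancing time (a new reading comes with each control period).
- ctrl.camera(name): name is "scene" or "top" or "wrist"; returns (picture, depth): 400x640x3 uint8, blue, green, red; 400x640 float32, m along the optical axis (not along the pixel's ray), 0 where there is no reading.
- ctrl.calibration(name): a dict with "mtx" (3x3 intrinsics, pixels), "distortion" ([k1, k2, p1, p2, k3] as OpenCV has them; the pictures are not rectified), "R" (3x3) and "t" (3): a world point X has camera coordinates R X + t; the wrist camera has in their place "tool_from_camera" (4x4, takes a point from camera to tool coordinates, whose origin is the TCP and whose axes are the tool frame's). Camera axes: x right, y down, z forward; pixel columns grow to the right and rows downward; lengths in m; the calibration is good to about 2 mm. A picture is of the moment at which its call begins: read the wrist's pose just before it. calibration takes no time and is no camera call.
- ctrl.hand_in(): hands the job in, once; it reports no verdict.
Trained networks look in the newest picture that a camera, given by its name, has taken for a name from the list of things; names that differ only in an ending like _2 or _b are one class to them, and where a whole thing is asked for, a point or a joint stands for the part that bears it (a point fixed in the world has none). Each returns a list of dicts, best first, with "confidence" (0 to 1); they miss things now and then, are a little off and sometimes report something else, mostly with a low value. They report only what shows in the picture. A call takes as long as a camera call. They do not tell look-alikes from the thing itself.
- ctrl.find_in(query, camera): "rect" ([left, top, right, bottom] in pixels, round what is visible of it).
The state is a dict: "time_s": time; "q": joint angles; "dq": joint speeds; "joint_efforts": joint torques, N m; "eef_pos": TCP position; "eef_rot": TCP orientation; "wrist_force": force on the tool from outside, world axes, zero at the start; "torque": the same for the moment, N m; "opening": opening from 0.0 (shut) to 1.0 (fully open).
Only numpy, scipy, OpenCV 4.12 (cv2) and the standard library are available. Lean on these libraries where they do the work, as an engineer would, in place of code of your own. Each camera call takes 0.05 s, during which the arm holds its last target.

## Task

The two upright cartridges look alike, but one has a ring and the other a bar on its underside. Tip each one over onto its side to see its mark, then slide it, cap first and lying down, fully home into the grey case with the same mark on its roof. Leave the stapler and the tape roll where they are.

Things in the scene. Friction and masses are not known exactly. Their poses are not given: they have to be found in the camera images.
- ring_cartridge_center (a point): Centre of the white cartridge with a dark inlaid ring (circle 38 mm across) on its underside; outwardly both are alike: body 50 x 50 x 100 mm, round grey cap 36 mm across, 20 mm high on top (120 mm in all), 0.15 to 0.31 kg, heavier at the foot. Starts upright. Point 60 mm from the underside; z along it from underside to cap, x, y square to the sides, x about away from the robot.
- ring_cartridge_mark (a point): Centre of the same cartridge's underside, in the middle of the ring mark (60 mm from the centre point; same axes).
- ring_cartridge: The same cartridge as a whole, with its origin at the centre of its underside, same axes.
- ring_loader: Grey case fixed on the bench, open only at the mouth (no floor plate: things slide in on the bench), with a dark ring (circle 38 mm across) on its roof. Takes one cartridge lying, cap first. Straight inside 54 mm wide, 54 high, 70 deep; outside 66 wide, 60 high. Origin on the bench, centre of the mouth where the straight part begins; x into the case, y left, z up.
- ring_loader_stop (a point): Centre of that case's back stop, 70 mm in from the mouth and 25 mm up (same axes as the case). A cartridge pushed home touches it with the cap and sticks out 50 mm from the mouth. The mouth has flared lips on both sides, standing out 12 mm towards the robot, about 74 mm across outside.
- bar_cartridge_center (a point): Centre of the white cartridge with a dark inlaid bar (straight stripe 40 x 11 mm) on its underside; outwardly both are alike: body 50 x 50 x 100 mm, round grey cap 36 mm across, 20 mm high on top (120 mm in all), 0.15 to 0.31 kg, heavier at the foot. Starts upright. Point 60 mm from the underside; z along it from underside to cap, x, y square to the sides, x about away from the robot.
- bar_cartridge_mark (a point): Centre of the same cartridge's underside, in the middle of the bar mark (60 mm from the centre point; same axes).
- bar_cartridge: The same cartridge as a whole, with its origin at the centre of its underside, same axes.
- bar_loader: Grey case fixed on the bench, open only at the mouth (no floor plate: things slide in on the bench), with a dark bar (straight stripe 40 x 11 mm) on its roof. Takes one cartridge lying, cap first. Straight inside 54 mm wide, 54 high, 70 deep; outside 66 wide, 60 high. Origin on the bench, centre of the mouth where the straight part begins; x into the case, y left, z up.
- bar_loader_stop (a point): Centre of that case's back stop, 70 mm in from the mouth and 25 mm up (same axes as the case). A cartridge pushed home touches it with the cap and sticks out 50 mm from the mouth. The mouth has flared lips on both sides, standing out 12 mm towards the robot, about 74 mm across outside.
- stapler: Bystander: red and black stapler, 34 x 136 x 42 mm, loose on the bench; origin at the centre of its underside, length along its y.
- tape_roll: Bystander: roll of brown tape lying flat, 90 mm across, 48 mm high, loose on the bench; origin at the centre of its underside.
Things that resemble listed ones, but are neither listed nor needed, are in the scene too. What is shaped like the bar_cartridge but pink is not meant.

How it is judged:
On the way:
1. both cartridges have been tipped over onto their sides (angle between each of ring_cartridge_center, bar_cartridge_center's own z axis and vertical above 1.3 rad), for 0.2 s.
At the end, for the whole second after the job is handed in: Each cartridge lies at rest on the bench in the case that carries its own mark, straight (within 0.1 rad, 6 mm sideways), cap inwards with its underside facing out, and home to within 7 mm of the back stop (x of ring_cartridge_center in the frame of ring_loader above 0.003 m and x of ring_cartridge_mark in the frame of ring_loader below -0.04 m and y of ring_cartridge_center in the frame of ring_loader between -0.006 and 0.006 m and height (world z) of each of ring_cartridge_center, bar_cartridge_center below 0.032 m and angle between the z axis of ring_cartridge_center and the x axis of ring_loader, either way round below 0.1 rad and linear speed of each of ring_cartridge, bar_cartridge below 0.02 m/s and x of bar_cartridge_center in the frame of bar_loader above 0.003 m and x of bar_cartridge_mark in the frame of bar_loader below -0.04 m and y of bar_cartridge_center in the frame of bar_loader between -0.006 and 0.006 m and angle between the z axis of bar_cartridge_center and the x axis of bar_loader, either way round below 0.1 rad); the robot touches nothing.
It fails at once if the stapler is moved more than 30 mm (distance of stapler from where it was at the start of the episode above 0.03 m).
It fails at once if the tape roll is moved more than 30 mm (distance of tape_roll from where it was at the start of the episode above 0.03 m).
It also fails if it takes over 72 s, if anything falls off the work surface, if the arm or the gripper's body presses on something with over 40 N, if the wrist force passes 120 N, or if a joint passes its speed limit or range.

## Working session

There is one attempt and no reset: what is moved stays moved. The work goes in short steps, Python scripts to look and compute and a shell command to move; the robot and the scene stay as the last step left them, time stands still between calls to the robot, and variables do not carry over. Pictures are saved under pics/ and viewed, and the job is handed in when it is done.

```bash
ls; mkdir -p pics; python3 - <<'E'
from bench import ctrl
import cv2
print(ctrl.get_obs(), ctrl.grip_depth)
for n in ["scene","top"]:
    im,d=ctrl.camera(n); cv2.imwrite(f"pics/{n}0.png",im)
    c=ctrl.calibration(n); print(n,c)
    for q in ["ring_cartridge","bar_cartridge","ring_loader","bar_loader","stapler","tape_roll"]:
        print(q,[(r["rect"],round(r["confidence"],2)) for r in ctrl.find_in(q,n)])
E
```

```text
pics
{'time_s': 0.0, 'q': array([-1.37927580e+00,  1.81578713e-01,  1.60801014e+00, -4.19544444e-06,
        1.35380308e+00, -2.06290864e-01]), 'dq': array([ 0.00237742,  0.00284197, -0.00015567,  0.00023311, -0.002094  ,
        0.00099123]), 'joint_efforts': array([-8.37608059e-05, -4.44877267e+01, -3.51339054e+01, -3.59771011e-04,
        8.98838363e-03,  1.20761786e-05]), 'eef_pos': array([ 0.22266714, -0.52953094,  0.23036195]), 'eef_rot': array([ 0.13908611,  0.69316794,  0.14035837, -0.69316144]), 'wrist_force': array([ 0.18883183,  0.36276197, -0.45741548]), 'torque': array([ 0.02571516,  0.01700237, -0.03913659]), 'opening': 0.998845981601957} 0.0187
scene {'mtx': array([[425.81862982,   0.        , 323.00825799],
       [  0.        , 425.81862982, 200.0443902 ],
       [  0.        ,   0.        ,   1.        ]]), 'distortion': array([-0.10041025,  0.        ,  0.        ,  0.        ,  0.        ]), 'R': array([[-0.90429035, -0.42690684,  0.00308599],
       [-0.31519638,  0.6627507 , -0.6792737 ],
       [ 0.28794134, -0.61523334, -0.73387855]]), 't': array([0.48654803, 
[... 505 characters left out ...]
11.21294996],
       [  0.        ,   0.        ,   1.        ]]), 'distortion': array([-0.04232902,  0.        ,  0.        ,  0.        ,  0.        ]), 'R': array([[-0.01521819, -0.99987616,  0.00400769],
       [-0.9903761 ,  0.01452192, -0.13763825],
       [ 0.13756301, -0.00606372, -0.99047446]]), 't': array([-0.04491301,  0.58252412,  1.5701503 ])}
ring_cartridge [([378.6, 242.7, 406.9, 266.3], 0.73)]
bar_cartridge [([449.8, 231.7, 473.1, 250.5], 0.89), ([338.3, 245.5, 356.7, 263.7], 0.68)]
ring_loader [([265.6, 191.5, 292.7, 224.3], 0.75)]
bar_loader [([205.5, 193.0, 239.7, 226.1], 0.79)]
stapler [([320.2, 178.0, 360.2, 192.1], 0.83)]
tape_roll [([170.5, 227.5, 200.0, 254.6], 0.84)]
```

View pics/scene0.png

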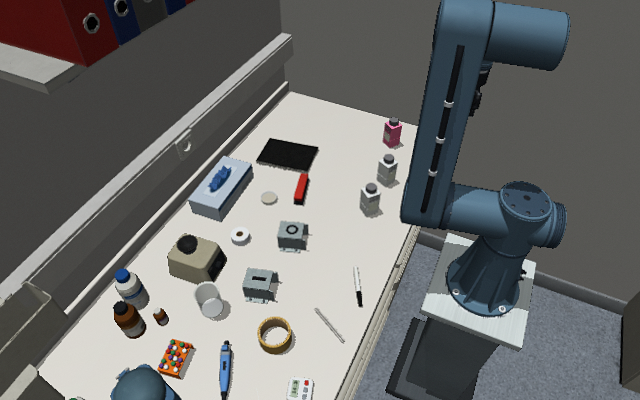

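View pics/top0.png

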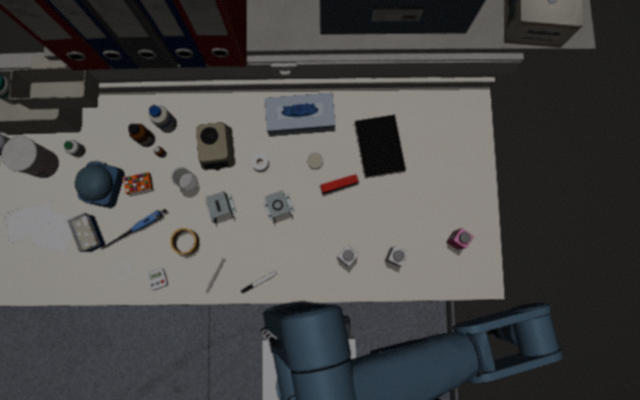

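```bash
python3 - <<'E'
import cv2
a=cv2.imread("pics/top0.png")[160:280,150:490]; cv2.imwrite("pics/top0c.png",cv2.resize(a,(800,282),interpolation=cv2.INTER_CUBIC))
a=cv2.imread("pics/scene0.png")[110:370,220:440]; cv2.imwrite("pics/scene0c.png",cv2.resize(a,(500,591),interpolation=cv2.INTER_CUBIC))
E
```

```text
(no output)
```

View pics/top0c.png

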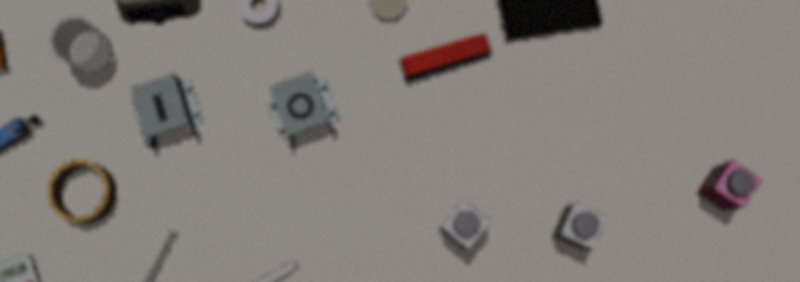

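View pics/scene0c.png

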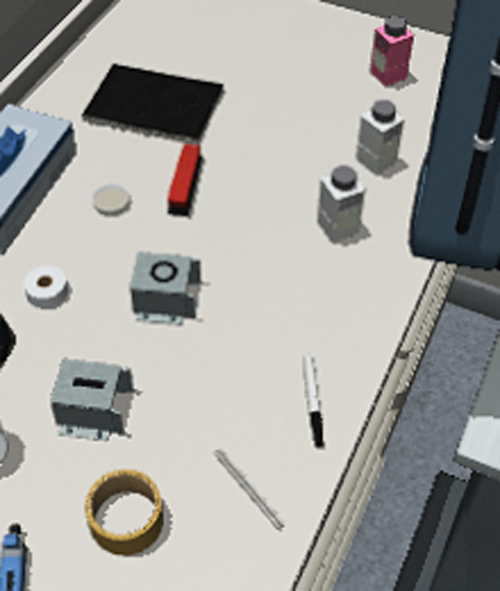

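```bash
cat > h.py <<'E'
from bench import ctrl
import cv2, numpy as np
from scipy.spatial.transform import Rotation as Rn
def rot():
    o=ctrl.get_obs(); w=o["eef_rot"]; return o["eef_pos"],Rn.from_quat([w[1],w[2],w[3],w[0]]).as_matrix()
def cloud(n):
    if n=="wrist": p,Rt=rot()
    im,d=ctrl.camera(n); c=ctrl.calibration(n)
    v,u=np.mgrid[0:400,0:640]
    pts=np.stack([u.ravel(),v.ravel()],1).astype(np.float64)[:,None]
    xy=cv2.undistortPoints(pts,c["mtx"],c["distortion"]).reshape(400,640,2)
    P=np.dstack([xy*d[...,None],d])
    if n=="wrist":
        T=c["tool_from_camera"]; W=(P@T[:3,:3].T+T[:3,3])@Rt.T+p
    else: W=(P-c["t"])@c["R"]
    W[d==0]=np.nan
    return im,W
def project(n,X,pose=None):
    c=ctrl.calibration(n)
    if n=="wrist":
        p,Rt=pose or rot(); T=np.linalg.inv(c["tool_from_camera"]); R=T[:3,:3]@Rt.T; t=T[:3,3]-R@p
    else: R,t=c["R"],c["t"]
    return cv2.projectPoints(np.float64(X).reshape(-1,1,3),cv2.Rodrigues(R)[0],np.float64(t),c["mtx"],c["distortion"])[0].reshape(-1,2)
E
python3 - <<'E'
from h import *
print(ctrl.calibration("wrist"))
for n in ["top","scene"]:
    c=ctrl.calibration(n); print(n,"cam",-c["R"].T@c["t"])
    im,W=cloud(n); np.save(f"{n}W.npy",W)
    m=(W[...,2]>0.02)&(W[...,2]<0.2)&(W[...,0]>0.2)&(W[...,0]<0.75)&(W[...,1]>-0.6)&(W[...,1]<0.6)
    k,l,s,ce=cv2.connectedComponentsWithStats(m.astype(np.uint8))
    for i in range(1,k):
        if s[i,4]>40:
            Q=W[l==i]; top=Q[Q[:,2]>np.percentile(Q[:,2],90)-0.008]
            r=cv2.minAreaRect((top[:,:2]*1000).astype(np.float32))
            print(s[i],"zmax",Q[:,2].max().round(3),"top rect",np.round(r[0]),np.round(r[1]),round(r[2],1),"min",Q.min(0).round(3),"max",Q.max(0).round(3))
E
```

```text
{'mtx': array([[303.7350618 ,   0.        , 319.970749  ],
       [  0.        , 303.7350618 , 200.21536215],
       [  0.        ,   0.        ,   1.        ]]), 'distortion': array([-0.04319387,  0.        ,  0.        ,  0.        ,  0.        ]), 'tool_from_camera': array([[ 5.61482419e-05, -2.81107858e-01,  9.59676179e-01,
        -1.42773763e-01],
       [ 9.99999652e-01,  8.15010532e-04,  1.80225004e-04,
         2.71260526e-04],
       [-8.32808858e-04,  9.59675835e-01,  2.81107806e-01,
        -7.17007754e-02],
       [ 0.00000000e+00,  0.00000000e+00,  0.00000000e+00,
         1.00000000e+00]])}
top cam [ 0.36023987 -0.04384586  1.63555136]
[201 162  32   9 162] zmax 0.09 top rect [747. 330.] [54.  6.] 89.6 min [0.731 0.26  0.02 ] max [0.75  0.366 0.09 ]
[252 165  15   6  48] zmax 0.033 top rect [741. 165.] [16. 45.] 5.6 min [0.733 0.14  0.02 ] max [0.75  0.188 0.033]
[171 167  26  24 328] zmax 0.099 top rect [699. 418.] [69. 68.] 10.0 min [0.665 0.384 0.02 ] max [0.734 0.455 0.099]
[134 172  18  20 261] zmax 0.046 top rect [696. 577.] [59. 55.] 11.9 min [0.663 0.543 0.02 ]
[... 1665 characters left out ...]
  10  12  58] zmax 0.032 top rect [741. 165.] [49. 17.] 89.2 min [0.733 0.141 0.021] max [0.75  0.189 0.032]
[ 193  256   33   60 1009] zmax 0.096 top rect [724. 395.] [ 71. 142.] 45.2 min [0.663 0.272 0.02 ] max [0.75  0.456 0.096]
[242 268  37  30 778] zmax 0.066 top rect [600. 302.] [90. 69.] 18.2 min [0.546 0.253 0.02 ] max [0.653 0.347 0.066]
[257 316  35  36 495] zmax 0.052 top rect [485. 423.] [90. 89.] 9.1 min [0.44  0.377 0.02 ] max [0.531 0.467 0.052]
[165 339  27  24 390] zmax 0.042 top rect [695. 575.] [59. 54.] 5.0 min [0.662 0.546 0.023] max [0.731 0.6   0.042]
[219 340  12  47 396] zmax 0.047 top rect [560. 554.] [ 24. 101.] 33.3 min [0.528 0.492 0.02 ] max [0.6   0.6   0.047]
```

```bash
python3 - <<'E'
from h import *
p,R=rot(); print(p,R.round(3))
im,W=cloud("wrist"); cv2.imwrite("pics/w0.png",im)
E
```

```text
[ 0.22278162 -0.53011143  0.23131933] [[ 0.     0.387 -0.922]
 [-0.    -0.922 -0.387]
 [-1.     0.    -0.   ]]
```

View pics/w0.png

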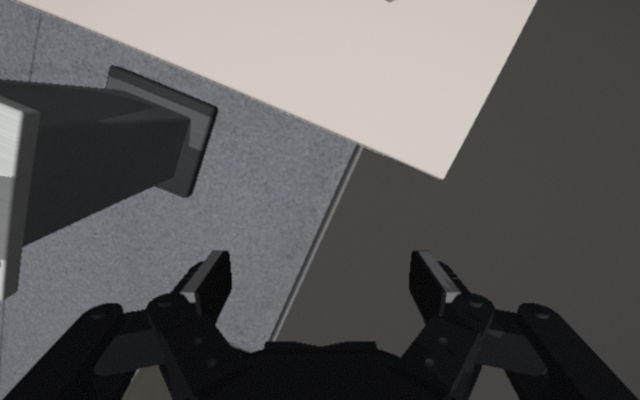

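```bash
cat >> h.py <<'E'
def Rdown(az,tilt=0):
    """tool x down, tool z at azimuth az (deg); tilt (deg) leans x toward z"""
    a=np.radians(az); z=np.array([np.cos(a),np.sin(a),0]); x=np.array([0,0,-1.]); t=np.radians(tilt)
    x2=np.cos(t)*x+np.sin(t)*z; z2=np.cos(t)*z-np.sin(t)*x; y2=np.cross(z2,x2)
    return np.stack([x2,y2,z2],1)
def plan(P,Rt,claw,start=None,n=None,step=5.5,dec=2):
    p,R=start or rot(); P=np.array(P,float)
    rv=Rn.from_matrix(R.T@Rt).as_rotvec(); D=P-p
    if n is None: n=max(1,int(np.ceil(max(np.linalg.norm(D)*100/step,np.linalg.norm(rv)/0.18))))
    out=[]
    for i in range(n):
        Ri=R@Rn.from_rotvec(rv*i/n).as_matrix()
        s=Ri.T@D/n*100; w=rv/n
        out.append(" ".join([f"{claw:g}"]+[f"{v:.{dec}f}" for v in s]+[f"{v:.3f}" for v in w]))
    print(n,"rows:"); print("; ".join(out).replace("-0.00 ","0 ").replace("-0.000","0").replace("0.000","0"))
    return P,Rt
E
python3 - <<'E'
from h import *
plan((.33,-.2,.25),Rdown(-26),0)
E
```

```text
13 rows:
0 -0.14 -2.02 -1.74 -0.176 0 0; 0 -0.14 -1.68 -2.07 -0.176 0 0; 0 -0.14 -1.30 -2.33 -0.176 0 0; 0 -0.14 -0.87 -2.53 -0.176 0 0; 0 -0.14 -0.41 -2.64 -0.176 0 0; 0 -0.14 0.06 -2.67 -0.176 0 0; 0 -0.14 0.53 -2.62 -0.176 0 0; 0 -0.14 0.98 -2.49 -0.176 0 0; 0 -0.14 1.40 -2.28 -0.176 0 0; 0 -0.14 1.77 -2.00 -0.176 0 0; 0 -0.14 2.10 -1.65 -0.176 0 0; 0 -0.14 2.35 -1.26 -0.176 0 0; 0 -0.14 2.54 -0.83 -0.176 0 0
```

```bash
python3 -m creep '0 -0.14 -2 -1.7 -0.176 0 0; 0 -0.14 -1.7 -2.1 -0.176 0 0; 0 -0.14 -1.3 -2.3 -0.176 0 0; 0 -0.14 -0.9 -2.5 -0.176 0 0; 0 -0.14 -0.4 -2.6 -0.176 0 0; 0 -0.14 0.1 -2.7 -0.176 0 0; 0 -0.14 0.5 -2.6 -0.176 0 0; 0 -0.14 1 -2.5 -0.176 0 0; 0 -0.14 1.4 -2.3 -0.176 0 0; 0 -0.14 1.8 -2 -0.176 0 0'; python3 -m creep '0 -0.14 2.1 -1.7 -0.176 0 0; 0 -0.14 2.4 -1.3 -0.176 0 0; 0 -0.14 2.5 -0.8 -0.176 0 0'
python3 - <<'E'
from h import *
p,R=rot(); print(ctrl.get_obs()["q"].round(2),p,R.round(3))
im,W=cloud("wrist"); cv2.imwrite("pics/w1.png",im); np.save("w1.npy",W)
E
```

```text
time_s: 2.1
eef_pos: [0.3004, -0.2683, 0.2461]
eef_rot: [0.633, 0.316, 0.631, -0.317]
wrist_force: [-0.5, 0.2, 0.7]
opening: 0.001
time_s: 2.48
eef_pos: [0.321, -0.1878, 0.2507]
eef_rot: [0.695, 0.134, 0.693, -0.136]
wrist_force: [0.4, 0.2, 0.1]
opening: 0.001
[-0.85 -0.34  2.05 -0.    1.43 -2.04] [ 0.32096086 -0.18776733  0.25074605] [[ 0.003  0.375  0.927]
 [-0.004  0.927 -0.375]
 [-1.    -0.002  0.004]]
```

View pics/w1.png

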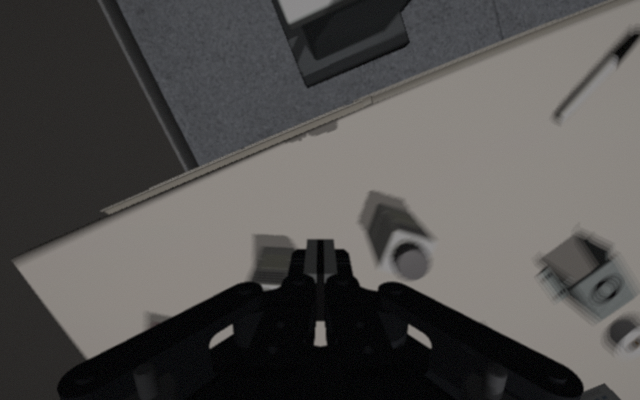

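```bash
python3 - <<'E'
from h import *
im,W=cloud("wrist"); cv2.imwrite("pics/w2.png",im[150:330,330:640].repeat(2,0).repeat(2,1))
T=np.load("topW.npy");S=np.load("sceneW.npy")
for nm,C in [("w",W),("top",T),("scene",S)]:
  C=C.reshape(-1,3)
  for c in [(.427,-.131),(.422,-.296)]:
    m=(np.hypot(C[:,0]-c[0],C[:,1]-c[1])<.05)&(C[:,2]>.012)
    Q=C[m]
    if len(Q)<20: print(nm,c,len(Q)); continue
    z=Q[:,2]; print(nm,c,len(Q),"hist",np.histogram(z,bins=np.arange(0.01,.15,.01))[0])
    r=cv2.minAreaRect((Q[:,:2]*1000).astype(np.float32)); print("  all",np.round(r[0],1),np.round(r[1],1),round(r[2],1))
    s=Q[(z>.085)&(z<.116)]
    if len(s)>5:
      r=cv2.minAreaRect((s[:,:2]*1000).astype(np.float32)); print("  sh",len(s),np.round(r[0],1),np.round(r[1],1),round(r[2],1))
E
```

```text
w (0.427, -0.131) 3566 hist [105 144 165 151 182 202 206 236 610 540 554 471   0]
  all [ 427.5 -134.2] [51.3 50.2] 51.3
  sh 1368 [ 427.3 -133.9] [50.2 50.3] 50.0
w (0.422, -0.296) 1444 hist [ 98 118 152 129 156 171 176 205 206  33   0   0   0]
  all [ 403.8 -286.3] [51.1 12.3] 53.4
  sh 344 [ 403.8 -289. ] [46.5  9.1] 63.4
top (0.427, -0.131) 254 hist [ 1  1  4  1  3  1  1  5 84 52 56 45  0]
  all [ 427.3 -133.7] [49.2 50.5] 50.2
  sh 154 [ 427.3 -133.7] [49.2 50.5] 50.2
top (0.422, -0.296) 311 hist [ 7  9  8  8 10 10  8  9 80 57 67 38  0]
  all [ 423.2 -298.4] [51.8 52.2] 64.2
  sh 166 [ 423.2 -298.6] [51.4 51.7] 64.9
scene (0.427, -0.131) 512 hist [32 32 40 40 36 45 43 33 92 36 69 14  0]
  all [ 426.8 -130.5] [54.2 54.9] 49.3
  sh 171 [ 425.8 -130.5] [53.6 53.5] 47.7
scene (0.422, -0.296) 477 hist [35 33 35 43 35 39 39 35 73 41 47 22  0]
  all [ 421.4 -293.2] [56.5 54.2] 63.3
  sh 145 [ 421.8 -293.3] [53.7 53.1] 67.3
```

View pics/w2.png

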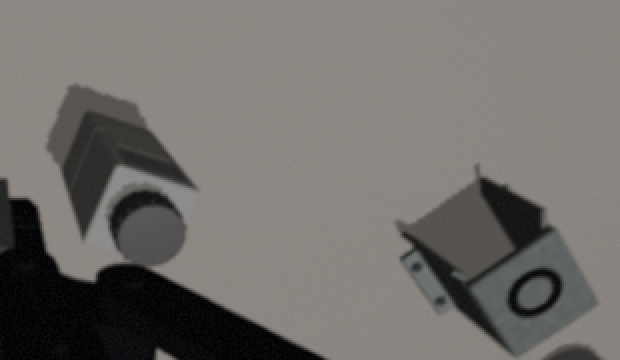

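```bash
python3 - <<'E'
from h import *
a=plan((.382,-.097,.09),Rdown(-40),0)
d=np.array([.766,-.643,0])
plan(a[0]+d*.08,Rdown(-40),0,start=a,step=1.6)
E
```

```text
4 rows:
0 4.02 2.66 0.55 0.078 0.001 0; 0 4.02 2.70 0.34 0.078 0.001 0; 0 4.02 2.71 0.13 0.078 0.001 0; 0 4.02 2.71 -0.07 0.078 0.001 0
6 rows:
0 0.00 0 1.33 0 0 0; 0 0.00 0 1.33 0 0 0; 0 0.00 0 1.33 0 0 0; 0 0.00 0 1.33 0 0 0; 0 0.00 0 1.33 0 0 0; 0 0.00 0 1.33 0 0 0
```

```bash
python3 -m creep '0 4 2.7 0.5 0.078 0 0; 0 4 2.7 0.3 0.078 0 0; 0 4 2.7 0.1 0.078 0 0; 0 4 2.7 0 0.078 0 0; 0 0 0 0 0 0 0'
python3 - <<'E'
from h import *
p,R=rot(); print(p,R.round(3)); plan((.382,-.097,.09),Rdown(-40),0)
E
```

```text
time_s: 3.2
eef_pos: [0.3858, -0.101, 0.0882]
eef_rot: [0.665, 0.248, 0.657, -0.253]
wrist_force: [0.2, -0.4, 0.4]
opening: 0.001
[ 0.38583482 -0.10095391  0.08824486] [[ 0.008  0.662  0.749]
 [-0.011  0.749 -0.662]
 [-1.    -0.004  0.013]]
1 rows:
0 -0.18 0.04 -0.55 -0.026 0.013 0.004
```

```bash
python3 -m creep '0 0 0 1.5 0 0 0; 0 0 0 1.3 0 0 0; 0 0 0 1.3 0 0 0; 0 0 0 1.5 0 0 0; 0 0 0 1.5 0 0 0; 0 0 0 1.3 0 0 0; 0 -3 0 0 0 0 0; 0 -4 0 -2 0 0 0; 0.8 -4 0 -4 0 0 0; 0.8 0 0 0 0 0 0'
python3 - <<'E'
from h import *
p,R=rot(); print(p,R.round(3))
im,W=cloud("wrist"); cv2.imwrite("pics/w3.png",im); np.save("w3.npy",W)
im,W=cloud("top"); cv2.imwrite("pics/t3.png",im[160:290,150:490].repeat(2,0).repeat(2,1))
E
```

```text
time_s: 4.45
eef_pos: [0.4086, -0.1242, 0.2064]
eef_rot: [0.667, 0.248, 0.655, -0.256]
wrist_force: [0.5, -0.2, 0.5]
opening: 0.417
[ 0.40856406 -0.12420023  0.20639657] [[ 0.012  0.665  0.746]
 [-0.016  0.747 -0.665]
 [-1.    -0.004  0.02 ]]
```

View pics/w3.png

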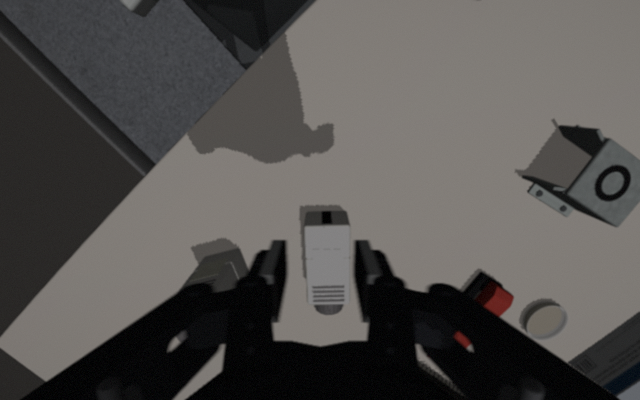

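View pics/t3.png

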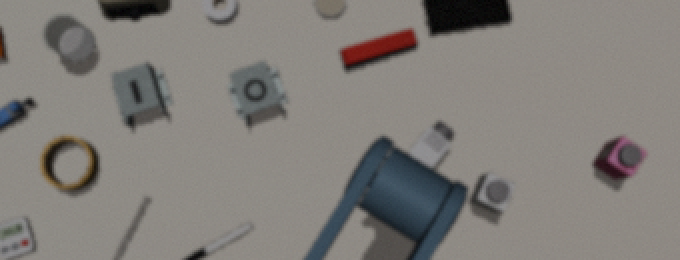

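```bash
python3 - <<'E'
from h import *
im=cv2.imread("pics/w3.png")[190:330,270:390]; cv2.imwrite("pics/w3c.png",cv2.resize(im,None,fx=4,fy=4,interpolation=cv2.INTER_CUBIC))
W=np.load("w3.npy"); C=W.reshape(-1,3)
m=(np.hypot(C[:,0]-.49,C[:,1]+.19)<.1)&(C[:,2]>.03)&(C[:,2]<.062)
Q=C[m]
l=Q[np.hypot(Q[:,0]-.423,Q[:,1]+.297)>.05]
r=cv2.minAreaRect((l[:,:2]*1000).astype(np.float32)); print(len(l),r, np.percentile(l[:,2],[5,50,95]))
B=np.zeros((200,240),np.uint8)
for x,y in l[:,:2]: B[int((x-.4)*1000)%200,int((-.1-y)*1000)%240]=255
cv2.imwrite("pics/b.png",B[::-1])
E
```

```text
4013 ((493.3248291015625, -189.56964111328125), (49.997657775878906, 120.54740142822266), 49.688499450683594) [0.03955374 0.05017225 0.05146089]
```

View pics/w3c.png

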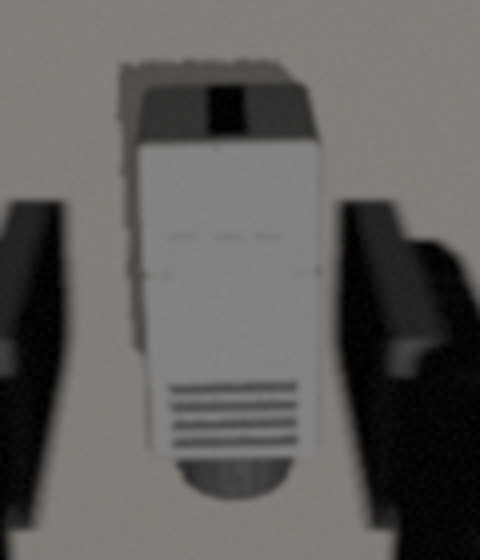

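View pics/b.png

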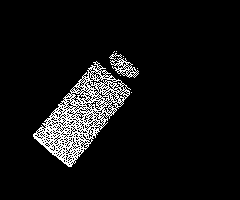

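```bash
python3 - <<'E'
from h import *
a=plan((.4633,-.1641,.08),Rdown(-40.2),1)
a=plan((.4633,-.1641,.01),Rdown(-40.2),1,start=a,step=4)
E
```

```text
3 rows:
1 4.15 0.26 2.18 -0.009 0.005 0.002; 1 4.14 0.23 2.20 -0.009 0.005 0.002; 1 4.13 0.21 2.23 -0.009 0.005 0.002
2 rows:
1 3.50 0.00 0.00 0 0 0; 1 3.50 0.00 0.00 0 0 0
```

```bash
python3 -m creep '1 4.1 0.25 2.2 -0.009 0.006 0.002; 1 4.1 0.23 2.2 -0.009 0.006 0.002; 1 4.1 0.2 2.2 -0.009 0.006 0; 1 0 0 0 0 0 0'
python3 - <<'E'
from h import *
p,R=rot(); print(p,R.round(3))
plan((.4633,-.1641,.01),Rdown(-40.2),1,step=4)
E
```

```text
time_s: 5.05
eef_pos: [0.4641, -0.1661, 0.0717]
eef_rot: [0.66, 0.244, 0.668, -0.243]
wrist_force: [-0.8, 0.8, 0.8]
opening: 0.997
[ 0.46411908 -0.16612059  0.0716843 ] [[-0.009  0.646  0.763]
 [ 0.005  0.763 -0.646]
 [-1.    -0.002 -0.01 ]]
2 rows:
1 3.08 0.06 -0.07 0 -0.005 0.001; 1 3.08 0.05 -0.08 0 -0.005 0.001
```

```bash
python3 -m creep '1 3 0.06 -0.1 0 -0.005 0; 1 3 0 -0.1 0 -0.005 0; 1 0 0 0 0 0 0; 0 0 0 0 0 0 0; 0 0 0 0 0 0 0; 0 0 0 0 0 0 0; 0 0 0 0 0 0 0'
python3 - <<'E'
from h import *
p,R=rot(); print(p,R.round(3)); im,W=cloud("wrist"); cv2.imwrite("pics/w4.png",im)
E
```

```text
time_s: 5.92
eef_pos: [0.465, -0.166, 0.0152]
eef_rot: [0.665, 0.242, 0.663, -0.244]
wrist_force: [-0.2, 0.2, -3.3]
opening: 0.573
[ 0.46497836 -0.16598215  0.01523988] [[ 0.003  0.646  0.763]
 [-0.004  0.763 -0.646]
 [-1.    -0.001  0.005]]
```

View pics/w4.png

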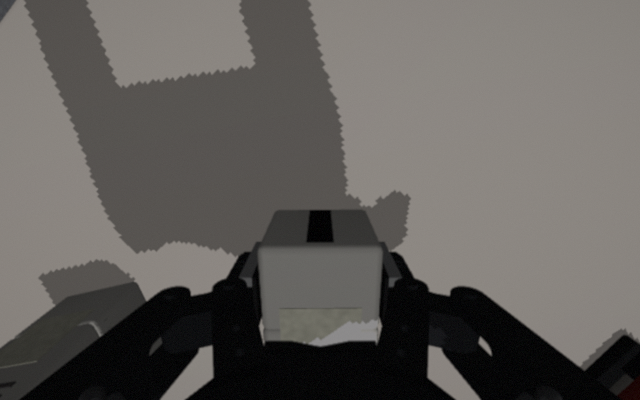

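```bash
python3 - <<'E'
from h import *
a=plan((.45,-.15,.1),Rdown(-40),0,step=5)
a=plan((.42,.12,.16),Rdown(17),0,start=a)
E
```

```text
2 rows:
0 -4.25 0.12 -1.07 -0.002 0.002 0.001; 0 -4.24 0.13 -1.08 -0.002 0.002 0.001
6 rows:
0 -1.00 3.13 -3.28 -0.166 0 0; 0 -1.00 3.62 -2.71 -0.166 0 0; 0 -1.00 4.02 -2.08 -0.166 0 0; 0 -1.00 4.31 -1.39 -0.166 0 0; 0 -1.00 4.48 -0.66 -0.166 0 0; 0 -1.00 4.53 0.09 -0.166 0 0
```

```bash
python3 -m creep '0 -4.2 0.1 -1 0 0 0; 0 -4.2 0.1 -1 0 0 0; 0 -1 3.1 -3.3 -0.166 0 0; 0 -1 3.6 -2.7 -0.166 0 0; 0 -1 4 -2.1 -0.166 0 0; 0 -1 4.3 -1.4 -0.166 0 0; 0 -1 4.5 -0.7 -0.166 0 0; 0 -1 4.5 0 -0.166 0 0; 0 0 0 0 0 0 0; 0 0 0 0 0 0 0'
python3 - <<'E'
from h import *
p,R=rot(); print(p,R.round(3), ctrl.get_obs()["q"].round(2)); im,W=cloud("wrist"); cv2.imwrite("pics/w5.png",im); np.save("w5.npy",W)
E
```

```text
time_s: 7.22
eef_pos: [0.4139, 0.1261, 0.1627]
eef_rot: [0.699, -0.115, 0.697, 0.113]
wrist_force: [-0.7, 0.4, -2.5]
opening: 0.577
[0.413935   0.12611313 0.16266784] [[ 0.003 -0.317  0.948]
 [-0.002  0.948  0.317]
 [-1.    -0.003  0.002]] [ 0.02 -0.07  2.02 -0.    1.19 -1.87]
```

View pics/w5.png

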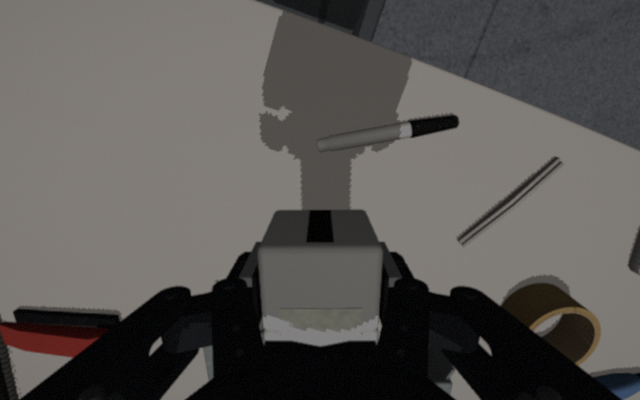

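```bash
python3 - <<'E'
from h import *
T=np.load("topW.npy");S=np.load("sceneW.npy");w1=np.load("w1.npy");w3=np.load("w3.npy");w5=np.load("w5.npy")
for nm,C in [("top",T),("scene",S),("w1",w1),("w3",w3),("w5",w5)]:
  for cn,c in [("ring",(.6,.1)),("bar",(.6,.3))]:
    D=C.reshape(-1,3); m=(np.hypot(D[:,0]-c[0],D[:,1]-c[1])<.08)
    Q=D[m]; z=Q[:,2]
    if len(Q)<50: print(nm,cn,len(Q)); continue
    top=Q[(z>np.percentile(z,95)-.009)]
    r=cv2.minAreaRect((top[:,:2]*1000).astype(np.float32))
    print(nm,cn,len(top),"z",np.median(top[:,2]).round(4),"bench",np.percentile(z,3).round(4),np.round(r[0],1),np.round(r[1],1),round(r[2],1), np.round(cv2.boxPoints(r)).tolist())
im=cv2.imread("pics/top0.png")
for nm,(u,v) in [("ring",(278,207)),("bar",(221,208))]:
    a=im[v-28:v+28,u-28:u+28]; cv2.imwrite(f"pics/{nm}t.png",cv2.resize(a,(560,560),interpolation=cv2.INTER_CUBIC))
E
```

```text
top ring 424 z 0.0595 bench -0.0072 [601.4  98.7] [88.1 66.7] 18.9 [[549.0, 116.0], [571.0, 53.0], [654.0, 81.0], [632.0, 145.0]]
top bar 413 z 0.0594 bench -0.007 [602.7 297.9] [87.5 69.3] 17.3 [[551.0, 318.0], [571.0, 252.0], [655.0, 278.0], [634.0, 344.0]]
scene ring 418 z 0.0587 bench -0.0039 [598.2  98.7] [90.8 69.4] 16.4 [[545.0, 119.0], [564.0, 53.0], [652.0, 78.0], [632.0, 145.0]]
scene bar 561 z 0.0594 bench -0.0041 [600.1 301. ] [90.6 70.7] 18.4 [[546.0, 320.0], [568.0, 253.0], [654.0, 282.0], [632.0, 349.0]]
w1 ring 2556 z 0.0604 bench -0.0008 [601.1  99.2] [91.7 71.4] 20.8 [[546.0, 116.0], [571.0, 50.0], [657.0, 82.0], [631.0, 149.0]]
w1 bar 0
w3 ring 4293 z 0.0603 bench -0.0009 [601.7  98.1] [91.  71.1] 19.6 [[547.0, 116.0], [571.0, 49.0], [657.0, 80.0], [633.0, 147.0]]
w3 bar 0
w5 ring 267 z 0.0602 bench -0.0009 [592.9  86.5] [33.7 87.5] 58.5 [[547.0, 95.0], [621.0, 49.0], [639.0, 78.0], [564.0, 124.0]]
w5 bar 230 z 0.0589 bench -0.0002 [561.1 317.4] [24.9 23.3] 70.0 [[546.0, 310.0], [568.0, 302.0], [576.0, 325.0], [554.0, 333.0]]
```

View pics/bart.png

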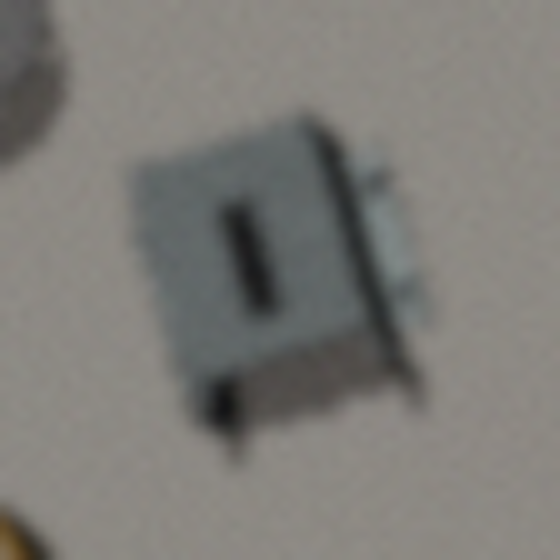

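```bash
python3 -m creep '0 -0.5 -0.8 -0.3 0.17 0 0; 0 -0.5 -0.8 -0.2 0.17 0 0; 0 -0.5 -0.8 0 0.17 0 0; 0 -0.5 -0.8 0.2 0.17 0 0; 0 -0.5 -0.8 0.3 0.17 0 0; 0 -0.5 -0.7 0.5 0.17 0 0; 0 0 0 0 0 0 0; 0 0 0 0 0 0 0'
python3 - <<'E'
from h import *
p,R=rot(); print(p,R.round(3), ctrl.get_obs()["q"].round(2)); im,W=cloud("wrist"); cv2.imwrite("pics/w6.png",im); np.save("w6.npy",W)
E
```

```text
time_s: 8.28
eef_pos: [0.4123, 0.065, 0.19]
eef_rot: [0.657, 0.258, 0.659, -0.261]
wrist_force: [0.1, 0.0, -2.1]
opening: 0.575
[0.41226302 0.06498993 0.1899691 ] [[-0.004  0.682  0.731]
 [-0.003  0.731 -0.682]
 [-1.    -0.005 -0.001]] [-0.13 -0.14  2.02 -0.    1.26 -0.95]
```

View pics/w6.png

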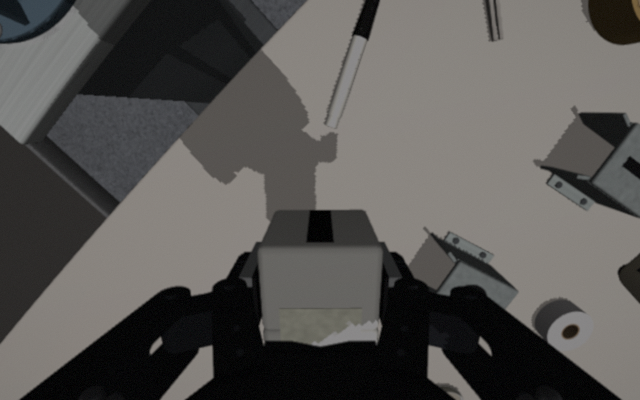

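```bash
python3 - <<'E'
from h import *
rows=[]
for f,c in [("w3",(.6,.1)),("w6",(.6,.3))]:
    W=np.load(f+".npy").reshape(-1,3); I=np.zeros((560,560,3),np.uint8)
    m=np.hypot(W[:,0]-c[0],W[:,1]-c[1])<.09
    for x,y,z in W[m]:
        u=int(280-(y-c[1])*3500); v=int(280-(x-c[0])*3500)
        if 0<=u<560 and 0<=v<560:
            col=(60,60,60) if z<.008 else (0,255,255) if z>.057 else (0,int(80+z*2000),255-int(z*3000))
            cv2.circle(I,(u,v),1,col,-1)
    cv2.imwrite(f"pics/bev_{f}.png",I)
E
```

```text
(no output)
```

View pics/bev_w3.png

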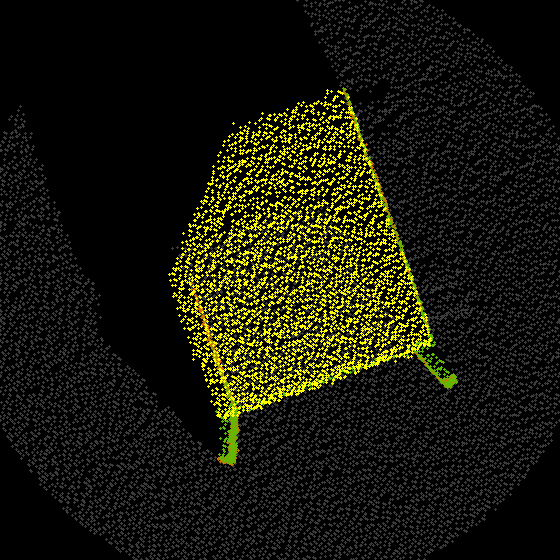

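View pics/bev_w6.png

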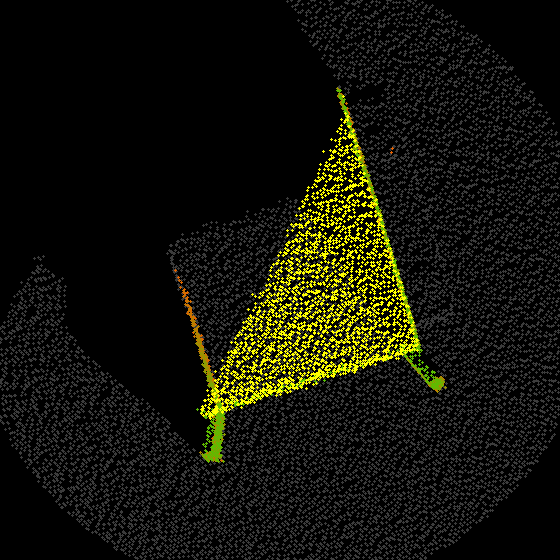

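```bash
cat > case.py <<'E'
from h import *
def fit(f,c):
    W=np.load(f+".npy").reshape(-1,3)
    ox,oy=c; yaw=18.
    for it in range(4):
        a=np.radians(yaw); X=np.array([np.cos(a),np.sin(a)]); Y=np.array([-X[1],X[0]])
        d=W[:,:2]-[ox,oy]; u=d@X; v=d@Y; z=W[:,2]
        res=[]
        for v0,lo in [(-.033,-1),(.027,1)]:
            m=(z>.01)&(z<.054)&(abs(v-v0)<.006)&(u>.004)&(u<.07)
            k=np.polyfit(u[m],v[m],1); res.append((k[0],np.polyval(k,0.03)-v0,m.sum(), np.percentile(v[m]-np.polyval(k,u[m]),[10,90])))
        m=(z>.055)&(z<.066)&(abs(v)<.02)&(abs(u)<.03)
        # front edge via binning in v
        fe=[]
        for b in np.arange(-.02,.02,.004):
            q=m&(v>b)&(v<b+.004); 
            if q.sum()>5: fe.append((b+.002,np.percentile(u[q],3)))
        fe=np.array(fe); kf=np.polyfit(fe[:,0],fe[:,1],1)
        n=np.array([r[2] for r in res]); sl=sum(r[0]*r[2] for r in res)/n.sum()
        dv=(res[0][1]+res[1][1])/2
        print(f,"o",round(ox,4),round(oy,4),"yaw",round(yaw,2),"R: slope %.4f off %.4f n %d"%res[0][:3],"L: slope %.4f off %.4f n %d"%res[1][:3],"front",kf.round(4))
        du=kf[1]
        yaw+=np.degrees(sl); o=np.array([ox,oy])+X*du+Y*(dv); ox,oy=o
fit("w3",(.56,.085)); fit("w6",(.56,.285))
E
python3 case.py
```

```text
w3 o 0.56 0.085 yaw 18.0 R: slope -0.0205 off -0.0000 n 334 L: slope -0.0440 off -0.0011 n 437 front [-0.0343  0.0107]
w3 o 0.5704 0.0878 yaw 16.06 R: slope 0.0637 off 0.0009 n 313 L: slope 0.0463 off 0.0008 n 189 front [-0.0624  0.0002]
w3 o 0.5703 0.0886 yaw 19.34 R: slope 0.0064 off -0.0016 n 318 L: slope -0.0106 off -0.0018 n 204 front [-0.0136 -0.    ]
w3 o 0.5708 0.087 yaw 19.32 R: slope 0.0067 off 0.0001 n 318 L: slope -0.0104 off -0.0001 n 204 front [-0.0083  0.    ]
w6 o 0.56 0.285 yaw 18.0 R: slope -0.0264 off 0.0028 n 537 L: slope -0.0733 off 0.0024 n 632 front [0.016 0.012]
w6 o 0.5706 0.2912 yaw 15.04 R: slope 0.0384 off 0.0014 n 579 L: slope 0.0300 off 0.0011 n 285 front [-0.0435  0.0002]
w6 o 0.5705 0.2924 yaw 17.08 R: slope 0.0033 off -0.0009 n 576 L: slope -0.0053 off -0.0012 n 297 front [-0.0116 -0.0001]
w6 o 0.5707 0.2914 yaw 17.1 R: slope 0.0029 off 0.0002 n 576 L: slope -0.0056 off -0.0002 n 299 front [-0.009   0.0001]
```

```bash
python3 - <<'E'
from h import *
a=plan((.4494,.2541,.1),Rdown(17.1),0,step=4.5)
E
```

```text
6 rows:
0 1.49 2.73 -1.70 -0.175 -0.001 0.001; 0 1.49 2.99 -1.20 -0.175 -0.001 0.001; 0 1.49 3.15 -0.66 -0.175 -0.001 0.001; 0 1.49 3.21 -0.10 -0.175 -0.001 0.001; 0 1.49 3.18 0.46 -0.175 -0.001 0.001; 0 1.50 3.05 1.00 -0.175 -0.001 0.001
```

```bash
python3 -m creep '0 1.5 2.7 -1.7 -0.175 0 0; 0 1.5 3 -1.2 -0.175 0 0; 0 1.5 3.1 -0.7 -0.175 0 0; 0 1.5 3.2 -0.1 -0.175 0 0; 0 1.5 3.2 0.5 -0.175 0 0; 0 1.5 3 1 -0.175 0 0; 0 0 0 0 0 0 0'
python3 - <<'E'
from h import *
p,R=rot(); print(p,R.round(3))
plan((.4494,.2541,.03),Rdown(17.1),0,step=3.8)
E
```

```text
time_s: 9.2
eef_pos: [0.4464, 0.26, 0.0946]
eef_rot: [0.695, -0.123, 0.698, 0.121]
wrist_force: [0.3, -0.8, -2.5]
opening: 0.576
[0.44637682 0.25995276 0.09455091] [[-0.005 -0.34   0.94 ]
 [-0.005  0.94   0.34 ]
 [-1.    -0.003 -0.006]]
2 rows:
0 3.23 -0.32 0.06 0.024 -0.003 0.001; 0 3.23 -0.32 0.06 0.024 -0.003 0.001
```

```bash
python3 -m creep '0 3.2 -0.32 0.06 0.024 -0.003 0; 0 3.2 -0.32 0.06 0.024 -0.003 0; 0 0 0 0 0 0 0'
python3 - <<'E'
from h import *
p,R=rot(); print(p,R.round(3),ctrl.get_obs()["wrist_force"])
plan((.4494,.2541,.017),Rdown(17.1),0,step=3.8)
im,W=cloud("wrist"); cv2.imwrite("pics/w7.png",im)
im,W=cloud("scene"); cv2.imwrite("pics/s7.png",im[170:370,180:440].repeat(3,0).repeat(3,1))
E
```

```text
time_s: 9.57
eef_pos: [0.4497, 0.2538, 0.0297]
eef_rot: [0.7, -0.106, 0.699, 0.104]
wrist_force: [0.8, 0.1, -3.0]
opening: 0.575
[0.44972611 0.25380839 0.02971093] [[ 0.002 -0.294  0.956]
 [-0.003  0.956  0.294]
 [-1.    -0.004  0.001]] [ 0.84630366  0.12962608 -2.96609188]
1 rows:
0 1.27 0.04 -0.02 0 0.001 0.004
```

View pics/s7.png

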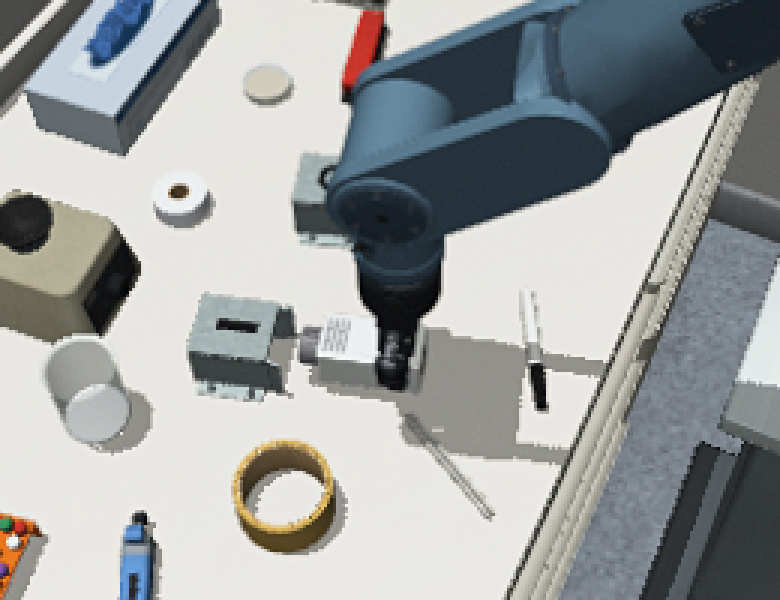

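```bash
python3 -m creep '0 1.3 0 0 0 0 0; 0 0 0 0 0 0 0; 0 0 0 1.5 0 0 0; 0 0 0 1.5 0 0 0; 0 0 0 1.5 0 0 0; 0 0 0 0 0 0 0'
python3 - <<'E'
from h import *
p,R=rot(); print(p,R.round(3),ctrl.get_obs()["wrist_force"])
a=np.radians(17.1);X=np.array([np.cos(a),np.sin(a)]);d=p[:2]-[.5708,.2914]; print("TCP u,v",d@X,d@[-X[1],X[0]])
E
```

```text
time_s: 10.42
eef_pos: [0.4963, 0.2685, 0.0215]
eef_rot: [0.7, -0.107, 0.699, 0.105]
wrist_force: [-0.7, -0.2, -2.5]
opening: 0.576
[0.4963096  0.26848629 0.02146072] [[ 0.002 -0.296  0.955]
 [-0.003  0.955  0.296]
 [-1.    -0.004  0.001]] [-0.67096241 -0.23470419 -2.52865207]
TCP u,v -0.07793495630136595 2.4217156789787224e-06
```

```bash
python3 -m creep '0 0.6 0 0 0 0 0; 0 0.1 0 0 0 0 0'; python3 -m creep '0 0.1 0 1.2 0 0 0; 0 0.1 0 1.2 0 0 0; 0 0 0 0 0 0 0'
```

```text
time_s: 10.68
eef_pos: [0.4974, 0.2689, 0.0147]
eef_rot: [0.7, -0.107, 0.698, 0.105]
wrist_force: [-0.3, -0.4, -2.5]
opening: 0.573
time_s: 11.05
eef_pos: [0.5243, 0.2772, 0.0147]
eef_rot: [0.701, -0.107, 0.697, 0.105]
wrist_force: [0.5, -0.2, -2.8]
opening: 0.573
```

```bash
python3 -m creep '0 0.05 0 1.2 0 0 0; 0 0.05 0 0.8 0 0 0; 0 0.05 0 0.3 0 0 0'
python3 - <<'E'
from h import *
p,R=rot(); print(p,R.round(3),ctrl.get_obs()["wrist_force"])
a=np.radians(17.1);X=np.array([np.cos(a),np.sin(a)]);d=p[:2]-[.5708,.2914]; print("TCP u,v",d@X,d@[-X[1],X[0]])
E
```

```text
time_s: 11.42
eef_pos: [0.5435, 0.2833, 0.0141]
eef_rot: [0.697, -0.108, 0.701, 0.104]
wrist_force: [-26.4, -9.9, 28.3]
opening: 0.578
[0.54350054 0.28329944 0.01407652] [[-0.005 -0.297  0.955]
 [-0.006  0.955  0.297]
 [-1.    -0.004 -0.006]] [-26.43927352  -9.92333055  28.30954507]
TCP u,v -0.028474527609502268 0.00028468256038935295
```

```bash
python3 -m creep '0 -0.1 0 0 0 0 0; 1 -0.1 0 0 0 0 0; 1 0 0 0 0 0 0; 1 0 0 0 0 0 0; 1 -4 0 -0.5 0 0 0; 1 -5 0 -2 0 0 0; 1 -3 0 -3 0 0 0; 1 -2 0 -3 0 0 0; 1 0 0 0 0 0 0'
python3 - <<'E'
from h import *
p,R=rot(); print(p,R.round(3))
im,W=cloud("wrist"); cv2.imwrite("pics/w8.png",im); np.save("w8.npy",W)
E
```

```text
time_s: 12.55
eef_pos: [0.4639, 0.2587, 0.161]
eef_rot: [0.699, -0.107, 0.699, 0.104]
wrist_force: [0.8, 0.5, 0.3]
opening: 1.001
[0.46389302 0.25869132 0.16103128] [[ 0.001 -0.296  0.955]
 [-0.004  0.955  0.296]
 [-1.    -0.004 -0.001]]
```

View pics/w8.png

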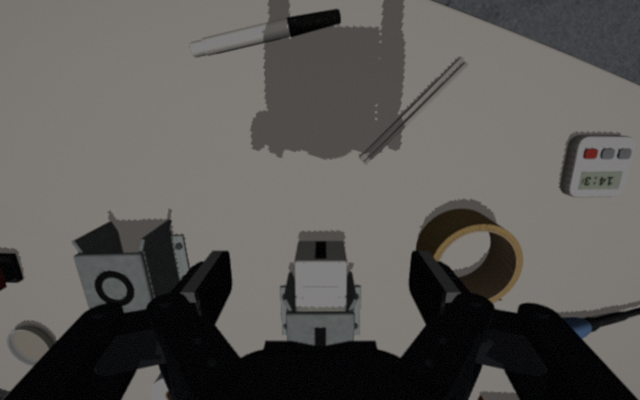

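```bash
cat > chk.py <<'E'
from h import *
import sys
def chk(f,o,yaw):
    W=np.load(f).reshape(-1,3); a=np.radians(yaw);X=np.array([np.cos(a),np.sin(a)]);d=W[:,:2]-o
    u=d@X;v=d@[-X[1],X[0]];z=W[:,2]
    t=(z>.044)&(z<.056)&(abs(v)<.03)&(u>-.08)&(u<-.013)
    r=cv2.minAreaRect((np.stack([u,v],1)[t]*1000).astype(np.float32)); print("top",t.sum(),r,"u min",np.percentile(u[t],1),"v",np.percentile(v[t],[1,99]),"z",np.median(z[t]))
    m=(z>.005)&(z<.045)&(abs(v)<.02)&(u>-.08)&(u<-.03); k=np.polyfit(v[m],u[m],1); print("underside u",np.median(u[m]),"slope",k[0],m.sum())
    m=(z>.055)&(z<.066)&(abs(v)<.02)&(u<.03)&(u>-.02); print("roof front",np.percentile(u[m],2))
chk(sys.argv[1],[float(sys.argv[2]),float(sys.argv[3])],float(sys.argv[4]))
E
python3 chk.py w8.npy .5708 .2914 17.1
python3 - <<'E'
from h import *
d=np.array([np.cos(np.radians(-26)),np.sin(np.radians(-26))]); c=np.array([.423,-.2975]); print(c-d*.058)
im,W=cloud("top"); Q=W.reshape(-1,3); m=(np.hypot(Q[:,0]-.423,Q[:,1]+.2975)<.06)&(Q[:,2]>.012)
print(cv2.minAreaRect((Q[m][:,:2]*1000).astype(np.float32)))
s=list(c-d*.058)
a=plan((s[0]-.03,s[1]+.1,.2),Rdown(0),0)
a=plan((s[0],s[1],.092),Rdown(-26),0,start=a,step=5)
E
```

```text
top 1925 ((-31.967758178710938, 0.23163604736328125), (49.223968505859375, 37.909141540527344), 89.968994140625) u min -0.05020543826282873 v [-0.02371594  0.02415311] z 0.050148346793069704
underside u -0.050000679259607994 slope -0.005299336025705665 699
roof front -6.7170067902414e-05
[ 0.37086995 -0.27207447]
((423.27789306640625, -297.7705993652344), (51.25446701049805, 52.07443618774414), 63.31214904785156)
9 rows:
0 -0.43 -4.17 -2.73 0.033 0 0; 0 -0.43 -4.26 -2.59 0.033 0 0; 0 -0.43 -4.34 -2.45 0.033 0 0; 0 -0.43 -4.42 -2.30 0.033 0 0; 0 -0.44 -4.49 -2.15 0.033 0 0; 0 -0.44 -4.56 -2.00 0.033 0 0; 0 -0.44 -4.63 -1.85 0.033 0 0; 0 -0.44 -4.68 -1.69 0.033 0 0; 0 -0.45 -4.74 -1.53 0.033 0 0
4 rows:
0 2.70 -2.50 0.75 0.113 0 0; 0 2.70 -2.40 1.03 0.113 0 0; 0 2.70 -2.27 1.29 0.113 0 0; 0 2.70 -2.11 1.54 0.113 0 0
```

```bash
python3 -m creep '0 -0.43 -4.2 -2.7 0.033 0 0; 0 -0.43 -4.3 -2.6 0.033 0 0; 0 -0.43 -4.3 -2.5 0.033 0 0; 0 -0.43 -4.4 -2.3 0.033 0 0; 0 -0.43 -4.5 -2.2 0.033 0 0; 0 -0.43 -4.6 -2 0.033 0 0; 0 -0.43 -4.6 -1.9 0.033 0 0; 0 -0.43 -4.7 -1.7 0.033 0 0; 0 -0.43 -4.7 -1.5 0.033 0 0'
python3 - <<'E'
from h import *
print(rot()[0]); plan((.371,-.272,.092),Rdown(-26),0,step=5)
E
```

```text
time_s: 13.78
eef_pos: [0.3404, -0.1844, 0.1955]
eef_rot: [0.705, -0.001, 0.709, -0.002]
wrist_force: [1.2, -1.0, 0.0]
opening: -0.004
[ 0.34037592 -0.1844431   0.19548197]
3 rows:
0 3.45 -2.90 1.05 0.151 -0.002 0.002; 0 3.45 -2.72 1.47 0.151 -0.002 0.002; 0 3.45 -2.48 1.85 0.151 -0.002 0.002
```

```bash
python3 -m creep '0 3.4 -2.9 1 0.151 0 0; 0 3.4 -2.7 1.4 0.151 0 0; 0 3.4 -2.4 1.6 0.151 0 0; 0 0 0 0 0 0 0'
python3 - <<'E'
from h import *
print(rot()); plan((.371,-.272,.092),Rdown(-26),0,step=5)
E
```

```text
time_s: 14.28
eef_pos: [0.3678, -0.2801, 0.0889]
eef_rot: [0.685, 0.165, 0.689, -0.169]
wrist_force: [0.0, 0.3, -0.4]
opening: -0.003
(array([ 0.36775273, -0.28005985,  0.08893287]), array([[-0.00644686,  0.45945451,  0.88817791],
       [-0.00368685,  0.88817941, -0.45948204],
       [-0.99997242, -0.0062368 , -0.00403203]]))
1 rows:
0 -0.31 0.86 -0.08 -0.024 -0.004 0.006
```

```bash
python3 -m creep '0 -0.3 0.86 0 -0.024 0 0; 0 0 0 0 0 0 0; 0 0 0 1.5 0 0 0; 0 0 0 1.5 0 0 0; 0 0 0 1.4 0 0 0; 0 0 0 1.5 0 0 0; 0 0 0 1.5 0 0 0; 0 0 0 1.4 0 0 0'; python3 -m creep '0 -3 0 0 0 0 0; 0 -4 0 -2 0 0 0; 1 -4 0 -4 0 0 0; 1 0 0 0 0 0 0; 1 0 0 0 0 0 0'
python3 - <<'E'
from h import *
p,R=rot(); print(p,R.round(3))
im,W=cloud("wrist"); cv2.imwrite("pics/w9.png",im); np.save("w9.npy",W)
C=W.reshape(-1,3)
l=C[(np.hypot(C[:,0]-.49,C[:,1]+.33)<.1)&(C[:,2]>.03)&(C[:,2]<.062)]
r=cv2.minAreaRect((l[:,:2]*1000).astype(np.float32)); print(len(l),r, np.percentile(l[:,2],[5,50,95]))
E
```

```text
time_s: 15.28
eef_pos: [0.4597, -0.3125, 0.096]
eef_rot: [0.69, 0.153, 0.689, -0.159]
wrist_force: [-0.0, 0.9, 0.8]
opening: -0.0
time_s: 15.9
eef_pos: [0.4096, -0.2878, 0.2095]
eef_rot: [0.691, 0.152, 0.688, -0.159]
wrist_force: [0.5, 0.1, 0.3]
opening: 0.636
[ 0.40957165 -0.28778868  0.20947115] [[ 0.001  0.429  0.903]
 [-0.011  0.903 -0.429]
 [-1.    -0.01   0.006]]
3993 ((500.7813720703125, -334.8337097167969), (50.0267448425293, 120.7909927368164), 65.05229187011719) [0.03957248 0.05024072 0.05150839]
```

View pics/w9.png

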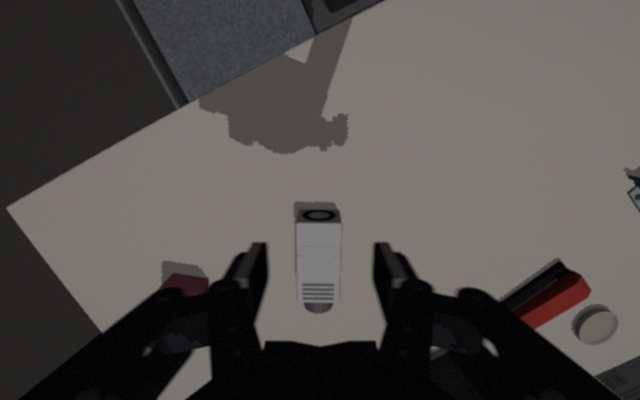

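```bash
python3 - <<'E'
from h import *
a=plan((.4663,-.3188,.08),Rdown(-25),1)
E
```

```text
3 rows:
1 4.33 -0.08 2.12 -0.002 0.002 0.003; 1 4.32 -0.10 2.13 -0.002 0.002 0.003; 1 4.32 -0.12 2.14 -0.002 0.002 0.003
```

```bash
python3 -m creep '1 4.3 -0.1 2.1 0 0 0.003; 1 4.3 -0.1 2.1 0 0 0.003; 1 4.3 -0.1 2 0 0 0.003; 1 0 0 0 0 0 0'
python3 - <<'E'
from h import *
p,R=rot(); print(p,R.round(3)); plan((.4663,-.3188,.01),Rdown(-25),1,n=2)
E
```

```text
time_s: 16.45
eef_pos: [0.4674, -0.3188, 0.0724]
eef_rot: [0.69, 0.156, 0.689, -0.155]
wrist_force: [0.0, 0.3, -0.2]
opening: 0.998
[ 0.46739406 -0.31883292  0.07235234] [[ 0.002  0.428  0.904]
 [ 0.001  0.904 -0.428]
 [-1.     0.002  0.001]]
2 rows:
1 3.12 -0.03 -0.05 -0.003 0.001 -0.001; 1 3.12 -0.02 -0.05 -0.003 0.001 -0.001
```

```bash
python3 -m creep '1 3.1 0 0 -0.003 0 0; 1 2.9 0 -0.1 -0.003 0 0; 1 0 0 0 0 0 0; 0 0 0 0 0 0 0; 0 0 0 0 0 0 0; 0 0 0 0 0 0 0; 0 0 0 0 0 0 0'
python3 - <<'E'
from h import *
p,R=rot(); print(p,R.round(3)); d=np.array([.9066,-.4218]); print((p[:2]-[.5008,-.3348])@d, np.degrees(np.arctan2(R[1,2],R[0,2])))
a=plan((.45,-.31,.1),Rdown(-25),0,step=5)
a=plan((.43,-.05,.12),Rdown(0),0,start=a)
E
```

```text
time_s: 17.32
eef_pos: [0.4698, -0.3209, 0.0177]
eef_rot: [0.693, 0.152, 0.688, -0.154]
wrist_force: [-0.3, -0.1, -2.1]
opening: 0.582
[ 0.4698445  -0.32093419  0.01770875] [[ 0.007  0.421  0.907]
 [-0.004  0.907 -0.421]
 [-1.    -0.001  0.008]]
-0.033912860137967266 -24.92331838686195
2 rows:
0 -4.12 0.07 -1.10 0.001 0.004 0.001; 0 -4.12 0.07 -1.11 0.001 0.004 0.001
5 rows:
0 -0.40 4.54 -2.56 -0.087 0 0; 0 -0.40 4.75 -2.15 -0.087 0 0; 0 -0.40 4.92 -1.73 -0.087 0 0; 0 -0.40 5.05 -1.30 -0.087 0 0; 0 -0.40 5.15 -0.85 -0.087 0 0
```

```bash
python3 -m creep '0.85 0 0 0 0 0 0; 0.85 0 0 0 0 0 0; 0.85 0.3 0 -0.7 0 -0.005 0; 0.85 0 0 0 0 0 0; 0 0 0 0 0 0 0; 0 0 0 0 0 0 0; 0 0 0 0 0 0 0'
python3 - <<'E'
from h import *
p,R=rot(); print(p,R.round(3)); d=np.array([.9066,-.4218]); print((p[:2]-[.5008,-.3348])@d, np.degrees(np.arctan2(R[1,2],R[0,2])))
a=plan((.44,-.3,.1),Rdown(-25),0,step=5)
a=plan((.43,-.05,.12),Rdown(0),0,start=a)
E
```

```text
time_s: 18.2
eef_pos: [0.4636, -0.3185, 0.0155]
eef_rot: [0.695, 0.151, 0.685, -0.154]
wrist_force: [-0.4, 0.1, 0.0]
opening: 0.575
[ 0.46360705 -0.31848768  0.01552249] [[ 0.013  0.422  0.907]
 [-0.008  0.907 -0.422]
 [-1.    -0.002  0.015]]
-0.04059966375193706 -24.933504738785018
2 rows:
0 -4.25 0.33 -1.40 0.001 0.007 0.001; 0 -4.23 0.34 -1.43 0.001 0.007 0.001
5 rows:
0 -0.40 4.45 -2.29 -0.087 0 0; 0 -0.40 4.63 -1.90 -0.087 0 0; 0 -0.40 4.78 -1.49 -0.087 0 0; 0 -0.40 4.89 -1.07 -0.087 0 0; 0 -0.40 4.96 -0.64 -0.087 0 0
```

```bash
python3 -m creep '0 -4.2 0.3 -1.4 0 0 0; 0 -4.2 0.3 -1.4 0 0 0; 0 -0.4 4.4 -2.3 -0.087 0 0; 0 -0.4 4.6 -1.9 -0.087 0 0; 0 -0.4 4.8 -1.5 -0.087 0 0; 0 -0.4 4.9 -1.1 -0.087 0 0; 0 -0.4 5 -0.6 -0.087 0 0; 0 0 0 0 0 0 0'
python3 - <<'E'
from h import *
p,R=rot(); print(p,R.round(3))
a=np.radians(19.3);X=np.array([np.cos(a),np.sin(a)]); t=np.array([.571,.087])-.131*X; print(t)
plan((t[0],t[1],.08),Rdown(19.3),0,step=4.5)
E
```

```text
time_s: 19.2
eef_pos: [0.4232, -0.0413, 0.1162]
eef_rot: [0.709, -0.005, 0.705, 0.003]
wrist_force: [-0.7, -0.7, -3.9]
opening: 0.576
[ 0.42317238 -0.04133923  0.11623698] [[ 0.006 -0.012  1.   ]
 [-0.002  1.     0.012]
 [-1.    -0.002  0.006]]
[0.44736208 0.04370261]
3 rows:
0 1.21 2.83 0.83 -0.108 0.002 0.001; 0 1.21 2.72 1.14 -0.108 0.002 0.001; 0 1.21 2.58 1.43 -0.108 0.002 0.001
```

```bash
python3 -m creep '0 1.2 2.8 0.8 -0.108 0 0; 0 1.2 2.7 1.1 -0.108 0 0; 0 1.2 2.5 1.4 -0.108 0 0; 0 0 0 0 0 0 0'
python3 - <<'E'
from h import *
p,R=rot(); print(p,R.round(3))
plan((.4474,.0437,.02),Rdown(19.3),0,n=2)
E
```

```text
time_s: 19.7
eef_pos: [0.4475, 0.042, 0.0784]
eef_rot: [0.699, -0.122, 0.695, 0.119]
wrist_force: [-0.9, -0.5, -3.4]
opening: 0.576
[0.44751041 0.0420328  0.07835979] [[ 0.006 -0.336  0.942]
 [-0.004  0.942  0.336]
 [-1.    -0.006  0.004]]
2 rows:
0 2.92 0.10 0.01 0.003 0.002 0.003; 0 2.92 0.09 0.02 0.003 0.002 0.003
```

```bash
python3 -m creep '0 2.9 0.1 0 0.003 0 0.003; 0 2.8 0.07 0 0.003 0 0.003; 0 0.2 0 0 0 0 0; 0 0 0 0 0 0 0'
python3 - <<'E'
from h import *
p,R=rot(); print(p,R.round(3))
plan((.4474,.0437,.0155),Rdown(19.3),0,n=1)
im,W=cloud("scene"); cv2.imwrite("pics/s10.png",im[170:370,180:440].repeat(3,0).repeat(3,1))
E
```

```text
time_s: 20.2
eef_pos: [0.4492, 0.0392, 0.0193]
eef_rot: [0.7, -0.116, 0.695, 0.115]
wrist_force: [0.3, 0.1, -3.2]
opening: 0.578
[0.44922307 0.03915829 0.01934391] [[ 0.006 -0.323  0.946]
 [-0.001  0.946  0.323]
 [-1.    -0.003  0.006]]
1 rows:
0 0.38 0.49 -0.03 -0.008 0.006 0.003
```

View pics/s10.png

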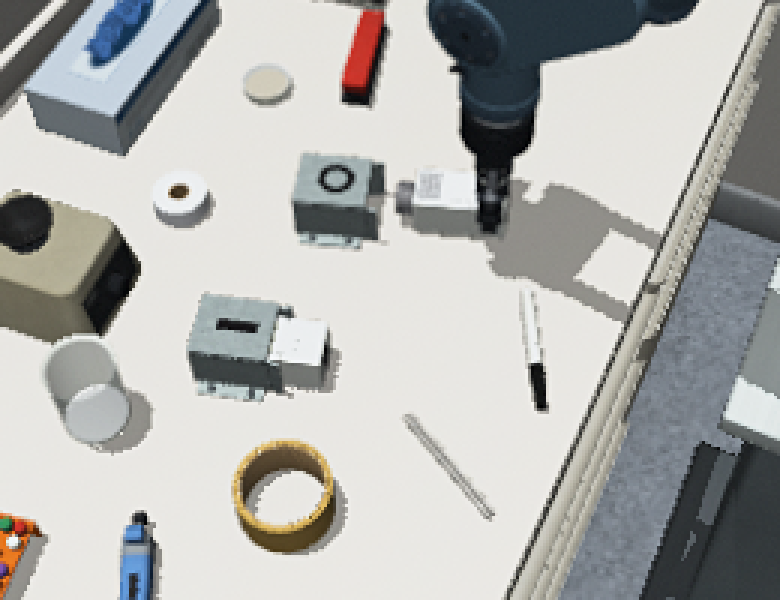

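```bash
python3 -m creep '0 0.3 0.5 0 -0.008 0 0; 0 0 0 0 0 0 0'
python3 - <<'E'
from h import *
p,R=rot(); print(p,R.round(3),ctrl.get_obs()["wrist_force"])
a=np.radians(19.3);X=np.array([np.cos(a),np.sin(a)]);d=p[:2]-[.571,.087]; print("TCP u,v",d@X,d@[-X[1],X[0]])
E
```

```text
time_s: 20.5
eef_pos: [0.4488, 0.0437, 0.0179]
eef_rot: [0.7, -0.12, 0.694, 0.117]
wrist_force: [0.3, -0.3, -2.8]
opening: 0.577
[0.4488152  0.04371104 0.01794972] [[ 0.009 -0.33   0.944]
 [-0.001  0.944  0.33 ]
 [-1.    -0.004  0.008]] [ 0.31306527 -0.2536602  -2.83860534]
TCP u,v -0.12962575498583204 -0.00047232325922985717
```

```bash
python3 -m creep '0 0.2 0 1.5 0 0 0; 0 0.1 0 1.5 0 0 0; 0 0.1 0 1.5 0 0 0; 0 0.1 0 1 0 0 0; 0 0 0 0 0 0 0'
python3 - <<'E'
from h import *
p,R=rot(); print(p,R.round(3),ctrl.get_obs()["wrist_force"])
a=np.radians(19.3);X=np.array([np.cos(a),np.sin(a)]);d=p[:2]-[.571,.087]; print("TCP u,v",d@X,d@[-X[1],X[0]])
E
```

```text
time_s: 21.12
eef_pos: [0.5052, 0.0631, 0.0161]
eef_rot: [0.699, -0.121, 0.695, 0.118]
wrist_force: [-1.4, 0.0, 0.7]
opening: 0.576
[0.50515667 0.06312106 0.01606486] [[ 0.007 -0.333  0.943]
 [-0.003  0.943  0.333]
 [-1.    -0.005  0.005]] [-1.42007098  0.02671611  0.71570756]
TCP u,v -0.07003533201823746 -0.0007747967827968083
```

Aligned; 39 mm to go.

```bash
python3 -m creep '0 0.05 0.03 1.2 0 0 0; 0 0.05 0.03 1.2 0 0 0; 0 0 0 0 0 0 0'; python3 -m creep '0 0.05 0 1.1 0 0 0; 0 0 0 0.4 0 0 0; 0 0 0 0.2 0 0 0'
python3 - <<'E'
from h import *
p,R=rot(); print(p,R.round(3),ctrl.get_obs()["wrist_force"])
a=np.radians(19.3);X=np.array([np.cos(a),np.sin(a)]);d=p[:2]-[.571,.087]; print("TCP u,v",d@X,d@[-X[1],X[0]])
E
```

```text
time_s: 21.5
eef_pos: [0.531, 0.0725, 0.0161]
eef_rot: [0.7, -0.122, 0.694, 0.118]
wrist_force: [1.3, -0.0, 0.1]
opening: 0.578
time_s: 21.88
eef_pos: [0.5406, 0.0756, 0.0155]
eef_rot: [0.693, -0.122, 0.701, 0.117]
wrist_force: [-9.2, -4.2, 8.3]
opening: 0.578
[0.54062658 0.07562566 0.01549227] [[-0.009 -0.334  0.943]
 [-0.009  0.943  0.334]
 [-1.    -0.005 -0.011]] [-9.23999291 -4.21276127  8.33267239]
TCP u,v -0.03242585011704944 -0.0006962618358175692
```

```bash
python3 -m creep '0 -0.05 0 0.3 0 0 0; 0 -0.05 0 0 0 0 0; 1 -0.1 0 0 0 0 0; 1 0 0 0 0 0 0; 1 0 0 0 0 0 0; 1 -4 0 -0.5 0 0 0; 1 -5 0 -2 0 0 0; 1 -3 0 -3 0 0 0; 1 -2 0 -3 0 0 0; 1 0 0 0 0 0 0'
python3 - <<'E'
from h import *
p,R=rot(); print(p,ctrl.get_obs()["wrist_force"])
im,W=cloud("wrist"); cv2.imwrite("pics/w11.png",im); np.save("w11.npy",W)
im,W=cloud("scene"); cv2.imwrite("pics/s11.png",im[110:370,180:440].repeat(2,0).repeat(2,1)); np.save("s11.npy",W)
im,W=cloud("top"); np.save("t11.npy",W)
for n in ["top","scene"]:
  for q in ["stapler","tape_roll"]: print(n,q,[(r["rect"],round(r["confidence"],2)) for r in ctrl.find_in(q,n)])
E
python3 chk.py w11.npy .571 .087 19.3; python3 chk.py t11.npy .571 .087 19.3;python3 chk.py t11.npy .5708 .2914 17.1
```

```text
time_s: 23.12
eef_pos: [0.4617, 0.0483, 0.1623]
eef_rot: [0.691, -0.122, 0.703, 0.117]
wrist_force: [0.1, 0.1, -0.5]
opening: 1.0
[0.46173812 0.04832671 0.16231443] [ 0.09020534  0.12199399 -0.49786509]
top stapler [([316.7, 175.6, 360.8, 192.7], 0.72)]
top tape_roll [([170.2, 229.4, 200.2, 255.1], 0.56)]
scene stapler [([302.4, 224.7, 320.5, 246.5], 0.66), ([292.4, 175.4, 309.4, 204.2], 0.65)]
scene tape_roll [([255.6, 317.2, 290.6, 350.8], 0.8), ([281.6, 220.2, 310.1, 253.0], 0.27)]
top 1903 ((-31.83051872253418, -1.026479721069336), (38.14424514770508, 48.764801025390625), 1.135247826576233) u min -0.05018215309769867 v [-0.02470036  0.02285184] z 0.05014629568705124
underside u -0.05008418208044334 slope 0.0059998624742130195 690
roof front -0.00011259887320778907
top 4 ((-15.35727310180664, -22.72435760498047), (3.71113657951355, 3.632824659347534), 71.99952697753906) u min -0.017602125494512927 v [-0.02501674 -0.02067073] z 0.04911287348698573
top 156 ((-33.55319595336914, -2.059244155883789), (49.93975067138672, 40.61173629760742), 87.85895538330078) u min -0.05284993429891523 v [-0.02670511  0.02172885] z 0.0488186584614829
underside u -0.0524348743927029 slope 0.010061607205321248 33
roof front -0.008009304395403555Traceback (most recent call last):
  File "chk.py", line 10, in <module>
    chk(sys.argv[1],[float(sys.argv[2]),float(sys.argv[3])],float(sys.argv[4]))
    ~~~^^^^^^^^^^^^^^^^^^^^^^^^^^^^^^^^^^^^^^^^^^^^^^^^^^^^^^^^^^^^^^^^^^^^^^^^
  File "chk.py", line 8, in chk
    m=(z>.005)&(z<.045)&(abs(v)<.02)&(u>-.08)&(u<-.03); k=np.polyfit(v[m],u[m],1); print("underside u",np.median(u[m]),"slope",k[0],m.sum())
                                                          ~~~~~~~~~~^^^^^^^^^^^^^
    raise TypeError("expected non-empty vector for x")
TypeError: expected non-empty vector for x
```

View pics/w11.png

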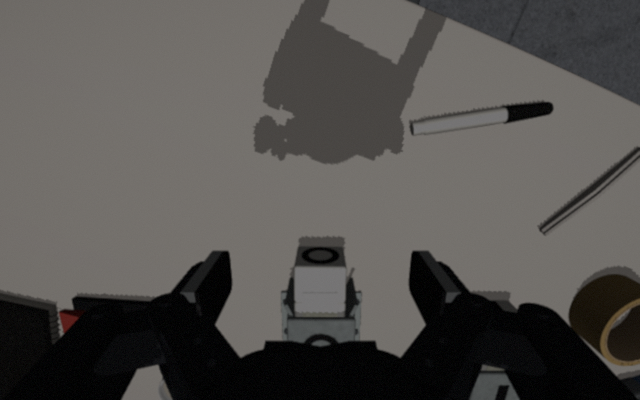

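View pics/s11.png

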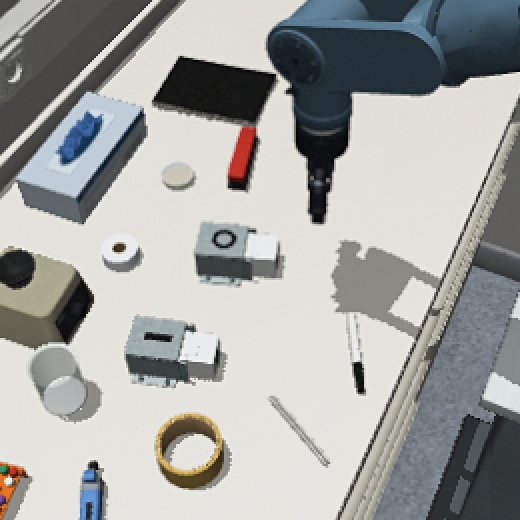

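Both are home: each underside sticks out 50 mm from its mouth, the marks match, and the bystanders have not moved. Handing in.

```bash
python3 -c "
from bench import ctrl
print(ctrl.hand_in())"
```

```text
the job is handed in; nothing more can be done
None
```

I pushed both cartridges over onto their sides, read their marks with the wrist camera, slid each cap first into the case with the same mark, and handed the job in at about 23 s. The cartridge that stood nearer the cases turned out to be the bar one, and the other the ring.

**Fit in the cases:** In the last wrist-camera checks both undersides stood 50 mm out of the mouth, so both were home. Both were straight to about 0.01 rad (tops at 50 mm, lying flat). The bar cartridge was about 0.2 mm off centre and the ring about 1 mm.

**Clearances:** The gripper was open and clear of everything. The stapler and tape roll showed no visible shift.

**Checks that failed or disagreed:**
- The coarser top camera could not check the ring cartridge, because too few points on it were visible.
- The top camera put the bar cartridge about 2 mm off in both directions, and its reading of that case's front edge was also about 8 mm off, so I trusted the wrist camera.
- The network gave one false "stapler" match in the scene picture, on the ring case. The real stapler was found at its starting place.

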